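# Hook the specimen tray out from under the ledge

### The job

The specimen tray of the white storage module is pushed home under the module's overhanging front. Pick up the hooked rod, reach its hook under the ledge, feel for the eye in the drawbar, drop the hook right through it so that its tip comes out below the bar, and draw the tray gently all the way out to its stop, touching the module with the rod only. Then unhook and put the rod back on the rubber mat, standing on its handle with the hook down as before, clear of the module, leaving everything else where it is.

Things in the scene. Friction and masses are not known exactly. Their poses are not given: they have to be found in the camera images.
- module: Fixed white and grey storage module, 210 mm wide, 320 deep, 200 high. Origin: on the desk, straight below the middle of the ledge's front edge. Its +x points into the module, y along the ledge, z up. The upper housing, from 95 mm up, overhangs as a ledge 100 mm deep, open at front and sides. Rod and module must never press on each other with more than 35 N, nor hand or arm touch it.
- bar_root (a point): Where the steel drawbar leaves the tray's shut panel: fixed on the module at x = 100 mm, y = 0, on the bar's top face, 34 mm above the desk. The bar is flat, 42 mm wide, 8 thick, centred on y = 0, runs out from here along the module's -x, with free space below. Near its outer end it has an eye, a hole from top to bottom, 22 mm wide (y), 14 long (x); the bar ends 16 mm outward of the eye's centre.
- bar_solid (a point): Fixed point on the bar's top face, module x = 83 mm: always solid bar, inward of the eye. The bar has 45 mm of stiff play in the tray (3 N to slide it) and was left anywhere in it: with the tray shut the eye's centre is 35 to 80 mm outward of bar_root, unmeasured, hidden from above. Feel for it: touch down here, then work outward (module -x) until the hook drops through.
- tray (a joint): How far the tray is drawn out of the module, in m: 0 shut (start), 0.15 at its hard stop; it slides along the module's -x, takes about 8 N to move, stays where it is left, and moves only once the drawbar's free play is used up.
- rod_grip (a point): Centre of the hooked rod's handle, a grey plastic block 110 mm long, 28 wide and 44 high, standing on its underside (this point is 22 mm above it). Loose, about 0.16 kg. The point's x points along the rod to the hook, z up. From the handle's end a steel rod 8 mm thick runs along x, its axis 14 mm above this point, to 185 mm from this point, where it turns straight down as the hook.
- hook_tip (a point): The lower end of the hook, 185 mm along x from the handle's centre and 21 mm below it; the hook is a round 8 mm pin that hangs 31 mm below the rod's underside. Grip the handle hard and press lightly with the tip: above some 5 N there, the rod may pitch in the jaws. Axes as for rod_grip.
- mat: Fixed black rubber mat 290 x 130 mm, 3 mm thick, on the desk; the rod stands on it at the start, along its long axis. Origin: centre of its underside, x along its long side.
- carton_c (a point): Centre of a loose cardboard carton 55 x 45 x 40 mm on top of the module; leave alone.
- mouse_c (a point): Centre of a loose black computer mouse, 100 x 58 x 32 mm, on the desk; leave alone.
- jar_c (a point): Centre of a loose glass jar with white cap, 48 mm across, 60 high, on the desk; leave alone.
- driver_grip (a point): Middle of the handle of a loose screwdriver lying on the desk; leave alone.
- stub_box_c (a point): Centre of a loose open white plastic box, 100 x 75 x 30 mm, beside the module; leave alone.
Things that resemble listed ones, but are neither listed nor needed, are in the scene too. Of the things like the part that bears rod_grip, leave any that is brown or turquoise; of the rest the larger one is meant.

How it is judged:
On the way, in this order (a step that is already met when the one before it is completed fails the run):
1. the hook is right through the drawbar's eye (its tip below the bar) and draws the tray out (value of joint tray above 0.03 m and height (world z) of hook_tip below 0.025 m and contact force between hook_rod and module above 2 N), for 0.1 s.
2. the tray is drawn out to its stop (value of joint tray above 0.144 m), for 0.1 s.
At the end, for the whole second after the job is handed in: Tray drawn out at its stop (within 7 mm); rod released and at rest on the mat, hook down, upright within 0.12 rad, its handle's centre at least 5 mm inside the mat's long sides and 10 mm inside its ends, less than 31 mm above the desk, not touching the module (value of joint tray above 0.143 m and x of rod_grip in the frame of mat between -0.135 and 0.135 m and y of rod_grip in the frame of mat between -0.06 and 0.06 m and height (world z) of rod_grip below 0.031 m and angle between rod_grip's own z axis and vertical below 0.12 rad and contact force between hook_rod and module below 0.1 N and linear speed of hook_rod below 0.02 m/s).
It fails at once if the rod presses or pulls on the module with more than 35 N (contact force between hook_rod and module above 35 N).
It fails at once if the robot touches the module itself (contact force between the arm and module above 1 N).
It fails at once if the gripper touches the module itself (contact force between the fingers and module above 1 N).
It fails at once if a bystander is moved more than 20 mm (distance of any of carton_c, mouse_c, jar_c, driver_grip, stub_box_c from where it was at the start of the episode above 0.02 m).
It also fails if it takes over 72 s, if anything falls off the work surface, if the arm or the gripper's body presses on something with over 40 N, if the wrist force passes 120 N, or if a joint passes its speed limit or range.

### The arm

A 6-joint arm with a two-finger parallel gripper is mounted at the origin on the work surface. World frame = base frame: x ahead of the robot, y to its left, z up, the work surface at z = 0. Lengths are in m, angles in rad, forces in N, time in s.
With the tool pointing down it reaches from about 0.325 to 0.75 m from the base axis. Payload 7.6 kg.
Tool frame: the origin (TCP) lies on the centre line of the jaws, within the pads' length; the fingertips stand arm.tcp_to_tips ahead of it and the grasp point (between the pads) is the TCP (arm.tcp_to_tips is the distance from the TCP to the fingertips, in m); z points along the fingers, x is the direction in which the jaws open and shut, and the axes are right-handed (so a half turn about z gives the same grasp; the last joint's range is limited). The gripper opens to 85 mm and grips with 20 to 120 N. Pads are 22 mm wide; open, the fingers measure 114 mm over their backs; the gripper's body (76 mm by 85 mm) begins 54 mm behind the grasp point. The pads swing forward as they close: fully open they stand 13 mm farther back than shut.
Start: joints at [-0.07, 0.052, 1.401, -0, 1.689, -0.07], TCP at [0.525, 0, 0.25] pointing down, gripper open.
Joint ranges: [-2.9, 2.9], [-0.91, 2.17], [0.12, 2.37], [-1.06, 4.2], [0.26, 2.73], [-2.93, 2.93]. Speed limits (rad/s): [2.57, 2.57, 3.01, 3.14, 3.14, 3.14].

### API

Orientations are given as a rotation vector (axis times angle).
In Python, from workcell import readout, viewer, order, arm gives the robot as it stands. The module is installed in compiled form; this text tells all that it offers.
- The arm moves only by the shell command python3 -m inch 'ROWS' [FORCE]. ROWS is JSON, a list of rows, each an object of numbers: "x", "y", "z": the shift along the tool's x, y, z in mm; "twist": the turn about the tool's z in rad; "hand": the opening in per cent of the stroke, from 0 (shut) to 100 (fully open). A call has 1 to 20 rows; each row shifts and turns the commanded pose from where the row before left it, along the tool's axes as they then stand; what a row does not reach is not made up. A row lasts 1/10 s, in which the tool goes at most 50 mm and 8.59 degrees, less where a joint would pass 70% of its speed; a pose out of reach is approached as far as the arm can. A call is refused whole if a number of a shift passes 50 or a number of a turn 0.15, either way. A call with a gripper value outside its range is refused whole. The fingers move at their own pace and stop on an object; FORCE is the grip in N (left out, the last holds). Time passes only in rows, so rows that do not move let the fingers close. It gives the time, the measured TCP pose, the force and the opening at its end, in the units of the state.
- readout.observe(): the state, without advancing time (a new reading comes with each control period).
- viewer.get_image(name): name is "scene" or "side" or "wrist"; returns the picture (384x512x3 uint8, red, green, blue); there is no depth.
- viewer.camera_params(name): a dict with "fx", "fy", "cx", "cy" (pixels), "R" (3x3) and "t" (3): a world point X has camera coordinates R X + t. Camera axes: x right, y down, z forward; pixel columns grow to the right and rows downward; lengths in m; the calibration is good to about 2 mm. The wrist camera is an equidistant fisheye: a pixel r from the principal point sees the ray r / f radians off the axis. A picture is of the moment at which its call begins: read the wrist's pose just before it. camera_params takes no time and is no camera call; for the wrist camera it gives the pose at the moment of the call.
- order.finish_job(): hands the job in, once; it reports no verdict.
The state is a dict: "clock": time; "q": joint angles; "qvel": joint speeds; "tau": joint torques, N m; "position": TCP position; "tcp_rot": TCP orientation; "ft_force": force on the tool from outside, world axes, zero at the start; "ft_torque": the same for the moment, N m; "finger_gap": opening from 0.0 (shut) to 1.0 (fully open).
Only numpy, scipy, OpenCV 4.12 (cv2) and the standard library are available. Lean on these libraries where they do the work, as an engineer would, in place of code of your own. Each camera call takes 0.05 s, during which the arm holds its last target. There are 200 camera calls.

## Working session

There is one attempt and no reset: what is moved stays moved. The work goes in short steps, Python scripts to look and compute and a shell command to move; the robot and the scene stay as the last step left them, time stands still between calls to the robot, and variables do not carry over. Pictures are saved under pics/ and viewed, about 8 in all and at most 12, crops included, and the job is handed in when it is done.

```bash
mkdir -p pics; cat > h.py <<'E'
import numpy as np, cv2
from scipy.spatial.transform import Rotation as Ro
from workcell import readout, viewer, order, arm
def ray(name,u,v,p=None):
    p=p or viewer.camera_params(name); R=np.array(p['R']);t=np.array(p['t'])
    a=(u-p['cx'])/p['fx'];b=(v-p['cy'])/p['fy']
    if name=='wrist':
        r=np.hypot(a,b); s=np.sin(r)/r if r>1e-9 else 1; d=np.array([a*s,b*s,np.cos(r)])
    else: d=np.array([a,b,1.])
    return -R.T@t, R.T@d
def at(name,u,v,z,p=None):
    c,d=ray(name,u,v,p); return c+d*(z-c[2])/d[2]
def proj(name,X,p=None):
    p=p or viewer.camera_params(name); X=np.array(p['R'])@np.array(X)+np.array(p['t'])
    return p['fx']*X[0]/X[2]+p['cx'],p['fy']*X[1]/X[2]+p['cy']
E
python3 - <<'E'
from h import *
s=readout.observe();print(s['clock'],s['position'],s['tcp_rot'],s['ft_force'],s['finger_gap'],arm.tcp_to_tips)
print(Ro.from_rotvec(s['tcp_rot']).as_matrix().round(3))
a=[]
for n in['scene','side']:
    im=viewer.get_image(n)[:,:,::-1]; cv2.imwrite(f'pics/{n}0.png',im); cv2.imwrite(f'pics/{n}.png',cv2.resize(im,(800,600),interpolation=cv2.INTER_CUBIC))
    p=viewer.camera_params(n);print(n,p['fx'],(-np.array(p['R']).T@np.array(p['t'])).round(3))
E
```

```text
0.0 [5.24733524e-01 3.37059592e-05 2.49463997e-01] [-3.14152565e+00 -3.20752088e-05  2.48346630e-03] [0.10677053 1.25283129 0.49178311] 0.9960632817757451 0.019
[[ 1.     0.    -0.002]
 [ 0.    -1.     0.   ]
 [-0.002 -0.    -1.   ]]
scene 432.28253425763137 [ 0.87  -0.927  1.035]
side 446.828955151913 [-0.338 -0.906  1.062]
```

View pics/scene.png

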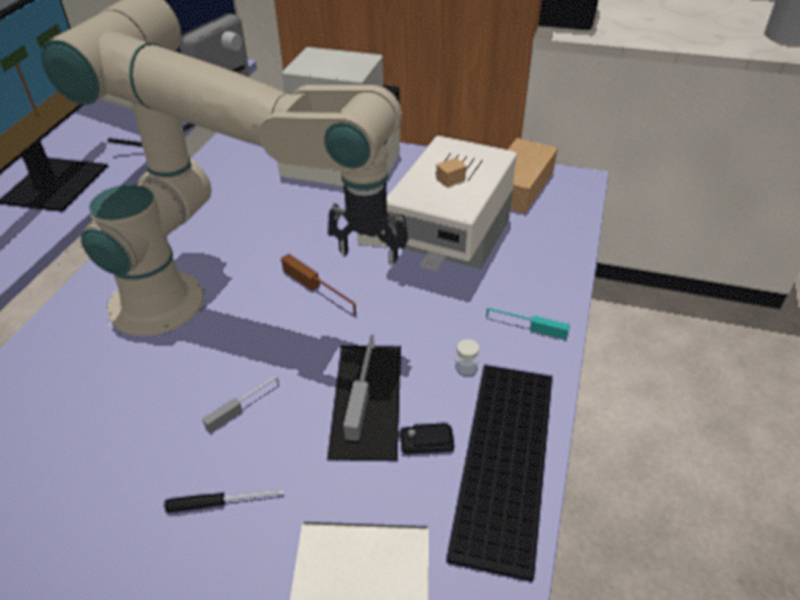

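View pics/side.png

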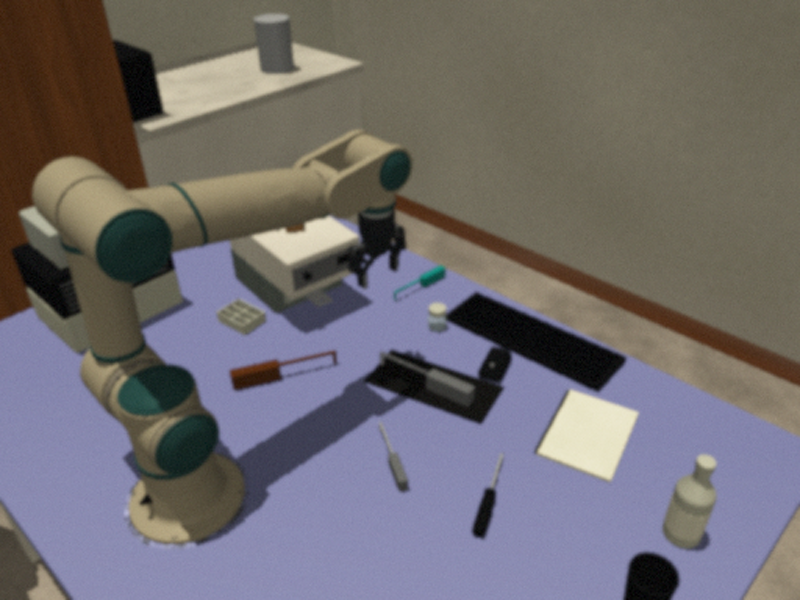

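The scene shows the rod on the mat at about (358,390), pointing at the module; the module is at about (450,195) with the drawbar stub at (433,262). In the side view, the rod is at about (430,378) and the module at about (300,260). I'll enlarge both.

```bash
python3 - <<'E'
import cv2,numpy as np
a=cv2.imread('pics/scene0.png')[80:180,235:335];b=cv2.imread('pics/scene0.png')[205:305,200:300]
c=cv2.imread('pics/side0.png')[130:230,140:240];d=cv2.imread('pics/side0.png')[205:280,225:325]
f=lambda i,h:cv2.resize(i,(400,h),interpolation=cv2.INTER_CUBIC)
cv2.imwrite('pics/c1.png',np.vstack([np.hstack([f(a,400),f(c,400)])]))
b2=cv2.resize(b,(400,400),interpolation=cv2.INTER_CUBIC);d2=cv2.resize(d,(400,300),interpolation=cv2.INTER_CUBIC)
cv2.imwrite('pics/c2.png',np.hstack([b2,np.vstack([d2,np.zeros((100,400,3),np.uint8)])]))
E
```

```text
(no output)
```

View pics/c1.png

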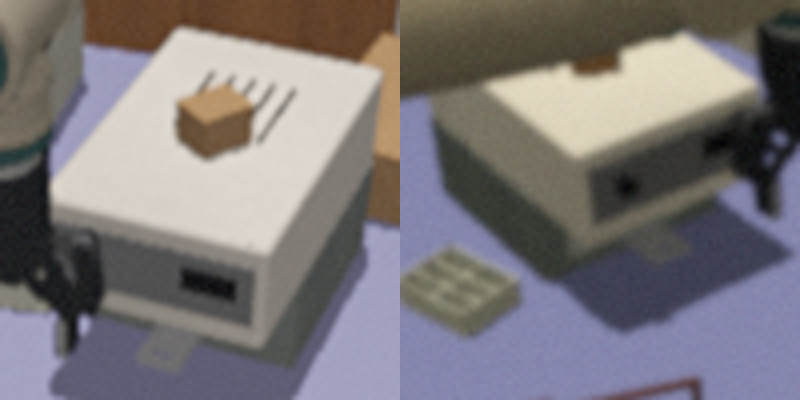

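View pics/c2.png

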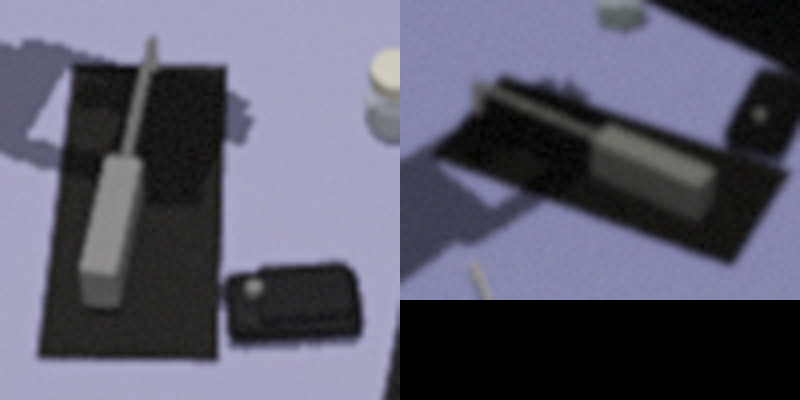

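```bash
cat > fit.py <<'E'
from h import *
from scipy.optimize import least_squares
A=lambda x,y:('scene',235+x/4,80+y/4); C=lambda x,y:('side',140+(x-400)/4,130+y/4)
B=lambda x,y:('scene',200+x/4,205+y/4); D=lambda x,y:('side',225+(x-400)/4,205+y/4)
P={n:viewer.camera_params(n) for n in('scene','side')}
def fit(name,L,g):
    def X(p,l): c,s=np.cos(p[2]),np.sin(p[2]); return [p[0]+c*l[0]-s*l[1],p[1]+s*l[0]+c*l[1],l[2]]
    f=lambda p:np.concatenate([np.subtract(proj(o[0],X(p,l),P[o[0]]),o[1:]) for o,l in L])
    r=least_squares(f,g,loss='soft_l1'); print(name,r.x.round(4),'res',r.fun.reshape(-1,2).round(1).tolist()); return r.x
m=fit('module',[(A(180,27),(.32,.105,.2)),(A(382,70),(.32,-.105,.2)),(A(272,258),(0,-.105,.2)),(A(52,203),(0,.105,.2)),(A(263,350),(0,-.105,.095)),
 (C(577,160),(0,.105,.2)),(C(762,92),(0,-.105,.2)),(C(575,255),(0,.105,.095))],[.6,.35,1.4])
h=fit('rod',[(B(107,157),(.055,.014,.047)),(B(143,158),(.055,-.014,.047)),(B(123,275),(-.055,-.014,.047)),(B(80,270),(-.055,.014,.047)),
 (D(606,125),(.055,-.014,.047)),(D(717,172),(-.055,-.014,.047)),(D(705,190),(-.055,.014,.047)),(D(592,150),(.055,.014,.047)),(B(152,38),(.189,0,.040))],[.6,-.15,1.5])
t=fit('mat',[(B(74,65),(.145,.065,.003)),(B(227,66),(.145,-.065,.003)),(B(217,358),(-.145,-.065,.003)),(B(38,356),(-.145,.065,.003)),
 (D(500,77),(.145,-.065,.003)),(D(435,152),(.145,.065,.003)),(D(735,264),(-.145,.065,.003)),(D(788,173),(-.145,-.065,.003))],[.6,-.1,1.5])
c,s=np.cos(m[2]),np.sin(m[2])
for o in [A(137,367),A(180,374),C(655,265),C(690,250)]:
    q=at(*o[:1],*o[1:],.034,P[o[0]]); d=q[:2]-m[:2]; print('bar end in module',(c*d[0]+s*d[1]).round(4),(-s*d[0]+c*d[1]).round(4))
print(at(*B(152,38),.04,P['scene']))
E
python3 fit.py
```

```text
module [0.5762 0.2323 1.4376] res [[-0.8, -0.1], [0.8, -0.1], [-0.6, -0.8], [-3.9, -1.4], [-0.3, 1.2], [0.0, -1.7], [0.4, -3.2], [3.5, -1.8]]
rod [ 0.5557 -0.1857  1.7393] res [[-0.4, -0.4], [-0.2, 0.2], [-1.2, 0.5], [-0.3, 0.8], [0.5, -1.8], [0.5, -1.9], [-0.6, -1.7], [-0.3, -3.6], [-0.3, -0.1]]
mat [ 0.5572 -0.1342  1.8356] res [[-0.8, -0.5], [0.1, -0.3], [0.3, 1.1], [-0.9, 0.7], [0.4, -1.5], [-1.2, 0.2], [-0.7, -0.6], [0.7, -1.4]]
bar end in module 0.0108 0.0144
bar end in module 0.0171 -0.025
bar end in module 0.0112 0.0294
bar end in module 0.0104 -0.0118
[0.52497017 0.00066194 0.04      ]
```

```bash
python3 -m inch '[{"x":6.2,"y":37.2,"z":20},{"x":6.2,"y":37.2,"z":20},{"x":6.2,"y":37.2,"z":20},{"x":6.2,"y":37.2,"z":20},{"x":6.2,"y":37.2,"z":20},{"twist":-0.084},{"twist":-0.084},{},{}]'
python3 - <<'E'
from h import *
s=readout.observe();print(s['position'],s['tcp_rot'],s['ft_force'])
import json
p=viewer.camera_params('wrist');im=viewer.get_image('wrist')[:,:,::-1]
cv2.imwrite('pics/w1.png',cv2.resize(im,(800,600),interpolation=cv2.INTER_CUBIC))
json.dump({k:np.array(v).tolist() for k,v in p.items()},open('w1.json','w'))
E
```

```text
[5.24770140e-01 4.65162515e-05 2.49569400e-01] [-3.14150303e+00 -1.49819365e-05  2.19749699e-03] [ 0.70968994 -0.35076587  0.72584053]schema error: expected keys x, y, z, twist, hand
```

View pics/w1.png

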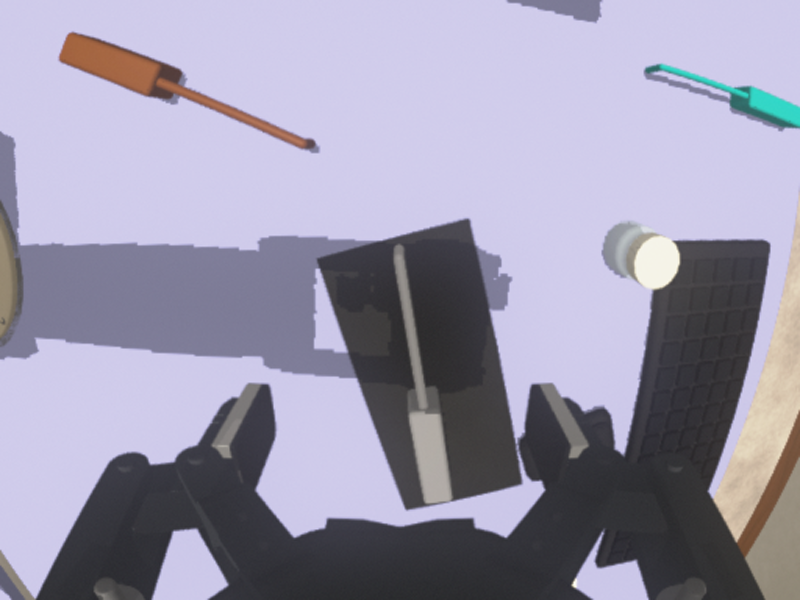

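The picture, taken before any motion because the row format was refused, shows the rod well: handle top corners at about (410,402), (437,400), (451,499) and (424,502), and hook end at about (398,247).

```bash
python3 - <<'E'
from h import *; import json
p=json.load(open('w1.json'))
k=1.5625
for u,v,z in[(410,402,.047),(437,400,.047),(451,499,.047),(424,502,.047),(398,247,.043)]:
    print(at('wrist',(u+.5)/k-.5,(v+.5)/k-.5,z,p).round(4))
for u,v in[(317,259),(469,219),(522,484),(406,509)]: print('mat',at('wrist',u/k,v/k,.003,p).round(4))
E
python3 -m inch '[{"x":6.2,"y":37.2,"z":20,"twist":0,"hand":100},{"x":6.2,"y":37.2,"z":20,"twist":0,"hand":100},{"x":6.2,"y":37.2,"z":20,"twist":0,"hand":100},{"x":6.2,"y":37.2,"z":20,"twist":0,"hand":100},{"x":6.2,"y":37.2,"z":20,"twist":0,"hand":100},{"x":0,"y":0,"z":0,"twist":-0.084,"hand":100},{"x":0,"y":0,"z":0,"twist":-0.084,"hand":100},{"x":0,"y":0,"z":0,"twist":0,"hand":100},{"x":0,"y":0,"z":0,"twist":0,"hand":100}]'
```

```text
[ 0.5323 -0.1207  0.047 ]
[ 0.5546 -0.1189  0.047 ]
[ 0.5727 -0.2327  0.047 ]
[ 0.547 -0.236  0.047]
[0.5226 0.008  0.043 ]
mat [ 0.4551 -0.0112  0.003 ]
mat [0.5803 0.0224 0.003 ]
mat [ 0.6561 -0.2581  0.003 ]
mat [ 0.531  -0.2902  0.003 ]
clock: 1.05
position: [0.556, -0.1859, 0.1502]
tcp_rot: [-3.131, -0.26, 0.0]
ft_force: [-0.9, -0.3, 0.6]
finger_gap: 0.997
```

```bash
python3 -m inch '[{"x":-2,"y":-5,"z":39,"twist":0.01,"hand":100},{"x":0,"y":0,"z":39,"twist":0,"hand":100},{"x":0,"y":0,"z":39,"twist":0,"hand":100},{"x":0,"y":0,"z":0,"twist":0,"hand":100},{"x":0,"y":0,"z":0,"twist":0,"hand":0},{"x":0,"y":0,"z":0,"twist":0,"hand":0},{"x":0,"y":0,"z":0,"twist":0,"hand":0},{"x":0,"y":0,"z":0,"twist":0,"hand":0},{"x":0,"y":0,"z":0,"twist":0,"hand":0},{"x":0,"y":0,"z":0,"twist":0,"hand":0},{"x":0,"y":0,"z":0,"twist":0,"hand":0},{"x":0,"y":0,"z":0,"twist":0,"hand":0}]' 110
```

```text
clock: 2.25
position: [0.5544, -0.1819, 0.0355]
tcp_rot: [3.13, 0.248, 0.005]
ft_force: [-0.4, -0.1, 6.5]
finger_gap: 0.31
```

```bash
python3 -m inch '[{"x":0,"y":0,"z":-20,"twist":0,"hand":0},{"x":0,"y":0,"z":-20,"twist":0,"hand":0},{"x":0,"y":0,"z":-20,"twist":0,"hand":0},{"x":0,"y":0,"z":0,"twist":0.146,"hand":0},{"x":0,"y":0,"z":0,"twist":0.146,"hand":0},{"x":0,"y":0,"z":0,"twist":0,"hand":0},{"x":-8,"y":-40,"z":0,"twist":0,"hand":0},{"x":-8,"y":-40,"z":0,"twist":0,"hand":0},{"x":-8,"y":-40,"z":0,"twist":0,"hand":0},{"x":-8,"y":-40,"z":0,"twist":0,"hand":0},{"x":-2,"y":-28,"z":0,"twist":0,"hand":0},{"x":0,"y":0,"z":0,"twist":0,"hand":0},{"x":0,"y":0,"z":0,"twist":0,"hand":0},{"x":0,"y":0,"z":0,"twist":0,"hand":0}]'
python3 - <<'E'
from h import *
s=readout.observe();print(s['position'],s['tcp_rot'],s['ft_force'],Ro.from_rotvec(s['tcp_rot']).as_matrix().round(3))
import json
p=viewer.camera_params('wrist');im=viewer.get_image('wrist')[:,:,::-1]
cv2.imwrite('pics/w2.png',cv2.resize(im,(800,600),interpolation=cv2.INTER_CUBIC));cv2.imwrite('pics/w2r.png',im)
json.dump({k:np.array(v).tolist() for k,v in p.items()},open('w2.json','w'))
for n in['scene','side']: cv2.imwrite(f'pics/{n}2.png',viewer.get_image(n)[:,:,::-1])
E
```

```text
clock: 3.65
position: [0.5446, 0.0087, 0.0933]
tcp_rot: [3.134, -0.209, -0.0]
ft_force: [-0.0, 0.1, -3.0]
finger_gap: 0.313
[0.54462315 0.00866122 0.09325419] [ 3.13432902e+00 -2.08874406e-01 -1.06870974e-04] [-4.72943418e-04  9.74721528e-02 -2.97672229e+00] [[ 0.991 -0.133 -0.   ]
 [-0.133 -0.991 -0.   ]
 [-0.     0.    -1.   ]]
```

View pics/w2.png

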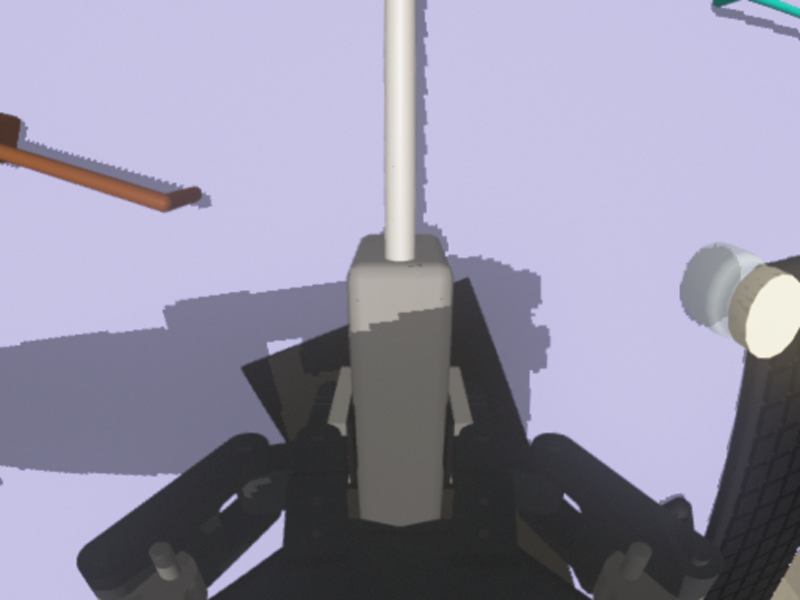

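The rod is gripped straight and centred. The module is out of this view, so I'll check the hook against the bar in the fixed cameras.

```bash
python3 - <<'E'
from h import *; import json
p=json.load(open('w2.json'));k=1.5625
for u,v in[(357,266),(446,266)]: print(at('wrist',u/k,v/k,.1045,p).round(4))
a=cv2.imread('pics/scene2.png')[100:200,225:325];c=cv2.imread('pics/side2.png')[130:230,160:260]
f=lambda i:cv2.resize(i,(400,400),interpolation=cv2.INTER_CUBIC)
cv2.imwrite('pics/c3.png',np.hstack([f(a),f(c)]))
E
```

```text
[0.5403 0.0622 0.1045]
[0.5627 0.0592 0.1045]
```

View pics/c3.png

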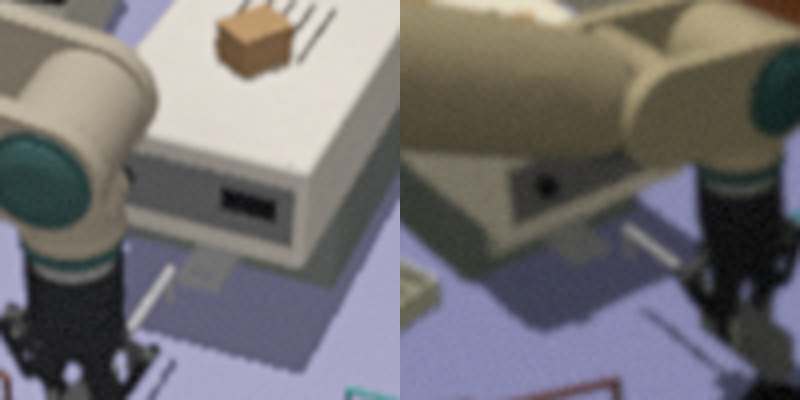

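```bash
python3 - <<'E'
from h import *
P={n:viewer.camera_params(n) for n in('scene','side')}
S=lambda x,y:('scene',225+x/4-.4,100+y/4-.4);T=lambda x,y:('side',160+(x-400)/4-.4,130+y/4-.4)
m=np.array([.5762,.2323]);e=np.array([.1328,.9911]);n=np.array([-.9911,.1328])
for nm,a,b,z in[('rodend',S(172,268),T(628,228),.097),('barend',S(198,287),T(592,254),.034)]:
    c1,d1=ray(*a,P['scene']);c2,d2=ray(*b,P['side'])
    A=np.stack([d1,-d2],1);s=np.linalg.lstsq(A,c2-c1,rcond=None)[0]
    X=(c1+s[0]*d1+c2+s[1]*d2)/2;print(nm,'tri',X.round(4),np.linalg.norm(c1+s[0]*d1-c2-s[1]*d2).round(4))
    for o in(a,b):
        q=at(*o,z,P[o[0]])[:2]; print('   z-plane',q.round(4),'mod',((q-m)@e).round(4),((q-m)@n).round(4))
q=np.array([.5446,.0087])+.187*e;print('kin rod end',q,((q-m)@e).round(4),((q-m)@n).round(4))
E
```

```text
rodend tri [0.5707 0.1917 0.0977] 0.0051
   z-plane [0.5699 0.1964] mod -0.0364 0.0014
   z-plane [0.5694 0.1886] mod -0.0442 0.0009
barend tri [0.5781 0.2585 0.0285] 0.0002
   z-plane [0.5797 0.2519] mod 0.0199 -0.0009
   z-plane [0.5733 0.2524] mod 0.0196 0.0056
kin rod end [0.5694336 0.1940357] -0.0388 0.0016
```

```bash
python3 -m inch '[{"x":0,"y":0,"z":9,"twist":0,"hand":0},{"x":0,"y":0,"z":9,"twist":0,"hand":0},{"x":0,"y":0,"z":0,"twist":0,"hand":0},{"x":0,"y":-15,"z":0,"twist":0,"hand":0},{"x":0,"y":-15,"z":0,"twist":0,"hand":0},{"x":0,"y":-15,"z":0,"twist":0,"hand":0},{"x":0,"y":-15,"z":0,"twist":0,"hand":0},{"x":0,"y":-15,"z":0,"twist":0,"hand":0},{"x":0,"y":-15,"z":0,"twist":0,"hand":0},{"x":0,"y":-13,"z":0,"twist":0,"hand":0},{"x":0,"y":0,"z":0,"twist":0,"hand":0},{"x":0,"y":0,"z":0,"twist":0,"hand":0}]'
python3 -m inch '[{"x":0,"y":0,"z":2,"twist":0,"hand":0},{"x":0,"y":0,"z":2,"twist":0,"hand":0},{"x":0,"y":0,"z":1,"twist":0,"hand":0},{"x":0,"y":0,"z":0,"twist":0,"hand":0}]'
```

```text
clock: 5.0
position: [0.5584, 0.1116, 0.0752]
tcp_rot: [3.134, -0.209, -0.0]
ft_force: [-0.4, 0.3, -2.1]
finger_gap: 0.31
clock: 5.4
position: [0.5583, 0.1112, 0.07]
tcp_rot: [3.134, -0.211, -0.001]
ft_force: [-0.6, 0.4, -2.0]
finger_gap: 0.312
```

```bash
for i in 1 ; do python3 -m inch '[{"x":0,"y":0,"z":1,"twist":0,"hand":0},{"x":0,"y":0,"z":1,"twist":0,"hand":0},{"x":0,"y":0,"z":0,"twist":0,"hand":0}]'; done; python3 -m inch '[{"x":0,"y":0,"z":1,"twist":0,"hand":0},{"x":0,"y":0,"z":0,"twist":0,"hand":0}]';python3 -m inch '[{"x":0,"y":0,"z":1,"twist":0,"hand":0},{"x":0,"y":0,"z":0,"twist":0,"hand":0}]'
```

```text
clock: 5.7
position: [0.5583, 0.1115, 0.0682]
tcp_rot: [3.134, -0.21, -0.0]
ft_force: [-0.3, -0.5, -1.9]
finger_gap: 0.309
clock: 5.9
position: [0.5583, 0.1116, 0.0672]
tcp_rot: [3.135, -0.21, -0.0]
ft_force: [-0.5, -0.1, -1.5]
finger_gap: 0.312
clock: 6.1
position: [0.5583, 0.1116, 0.0662]
tcp_rot: [3.135, -0.21, -0.0]
ft_force: [-0.5, -0.4, -2.1]
finger_gap: 0.308
```

```bash
R='';python3 -m inch '[{"x":0,"y":0,"z":0.7,"twist":0,"hand":0},{"x":0,"y":0,"z":0,"twist":0,"hand":0}]'|grep -E "pos|force";python3 -m inch '[{"x":0,"y":0,"z":0.7,"twist":0,"hand":0},{"x":0,"y":0,"z":0,"twist":0,"hand":0}]'|grep -E "pos|force"; python3 -m inch '[{"x":0,"y":0,"z":0.7,"twist":0,"hand":0},{"x":0,"y":0,"z":0,"twist":0,"hand":0}]'|grep -E "pos|force"
```

```text
position: [0.5583, 0.1116, 0.0655]
ft_force: [-0.2, -0.4, -1.2]
position: [0.5585, 0.1115, 0.0649]
ft_force: [-0.9, -0.4, -1.2]
position: [0.5585, 0.1115, 0.0644]
ft_force: [-0.5, -0.8, -0.7]
```

```bash
python3 -m inch '[{"x":0,"y":0,"z":0.7,"twist":0,"hand":0},{"x":0,"y":0,"z":0,"twist":0,"hand":0}]'|grep -E "pos|force";python3 -m inch '[{"x":0,"y":2,"z":0,"twist":0,"hand":0},{"x":0,"y":2,"z":0,"twist":0,"hand":0},{"x":0,"y":0,"z":0,"twist":0,"hand":0}]'|grep -E "pos|force"
```

```text
position: [0.5586, 0.1115, 0.0637]
ft_force: [-0.5, -1.4, 1.5]
position: [0.5579, 0.1073, 0.0637]
ft_force: [-0.4, -1.1, 1.4]
```

```bash
python3 -m inch '[{"x":0,"y":2,"z":-0.3,"twist":0,"hand":0},{"x":0,"y":2,"z":0,"twist":0,"hand":0},{"x":0,"y":0,"z":0,"twist":0,"hand":0}]'|grep -E "pos|force"
for i in 1 2 3 4 5 6; do :; done
python3 -m inch '[{"x":0,"y":2,"z":0,"twist":0,"hand":0},{"x":0,"y":0,"z":0,"twist":0,"hand":0}]'|grep -E "pos|force"
python3 -m inch '[{"x":0,"y":2,"z":0,"twist":0,"hand":0},{"x":0,"y":0,"z":0,"twist":0,"hand":0}]'|grep -E "pos|force"
python3 -m inch '[{"x":0,"y":2,"z":0,"twist":0,"hand":0},{"x":0,"y":0,"z":0,"twist":0,"hand":0}]'|grep -E "pos|force"
```

```text
position: [0.5573, 0.1032, 0.0638]
ft_force: [-0.2, -0.8, 0.6]
position: [0.557, 0.1012, 0.0638]
ft_force: [-0.6, -1.6, 1.3]
position: [0.5568, 0.0993, 0.0638]
ft_force: [0.4, -0.3, 1.6]
position: [0.5564, 0.0971, 0.0637]
ft_force: [0.1, -2.9, 0.6]
```

```bash
python3 -m inch '[{"x":0,"y":2,"z":0,"twist":0,"hand":0},{"x":0,"y":0,"z":0,"twist":0,"hand":0}]'|grep -E "pos|force"
python3 -m inch '[{"x":0,"y":2,"z":0,"twist":0,"hand":0},{"x":0,"y":0,"z":0,"twist":0,"hand":0}]'|grep -E "pos|force"
python3 -m inch '[{"x":0,"y":2,"z":0,"twist":0,"hand":0},{"x":0,"y":0,"z":0,"twist":0,"hand":0}]'|grep -E "pos|force"
```

```text
position: [0.5559, 0.0953, 0.0634]
ft_force: [-0.3, -1.4, -1.8]
position: [0.5558, 0.0935, 0.0636]
ft_force: [-0.7, -1.0, -0.7]
position: [0.5557, 0.0916, 0.0638]
ft_force: [0.4, 0.4, -2.4]
```

```bash
python3 -m inch '[{"x":0,"y":0,"z":0.8,"twist":0,"hand":0},{"x":0,"y":0,"z":0,"twist":0,"hand":0}]'|grep -E "pos|force"
python3 -m inch '[{"x":0,"y":0,"z":0.8,"twist":0,"hand":0},{"x":0,"y":0,"z":0,"twist":0,"hand":0}]'|grep -E "pos|force"
```

```text
position: [0.5557, 0.0917, 0.0629]
ft_force: [-0.2, -0.1, -2.0]
position: [0.5557, 0.0917, 0.0621]
ft_force: [0.3, -0.0, -1.5]
```

```bash
python3 -m inch '[{"x":0,"y":0,"z":1,"twist":0,"hand":0},{"x":0,"y":0,"z":1,"twist":0,"hand":0},{"x":0,"y":0,"z":0,"twist":0,"hand":0}]'|grep -E "pos|force"
python3 -m inch '[{"x":0,"y":0,"z":1,"twist":0,"hand":0},{"x":0,"y":0,"z":1,"twist":0,"hand":0},{"x":0,"y":0,"z":0,"twist":0,"hand":0}]'|grep -E "pos|force"
```

```text
position: [0.5556, 0.0917, 0.06]
ft_force: [-0.0, -0.4, -1.9]
position: [0.5556, 0.0917, 0.058]
ft_force: [0.1, 0.6, -1.6]
```

The hook has dropped in. I'll lower it to a tip height of about 14 mm, then draw slowly.

```bash
python3 -m inch '[{"x":0,"y":0,"z":3,"twist":0,"hand":0},{"x":0,"y":0,"z":3,"twist":0,"hand":0},{"x":0,"y":0,"z":3,"twist":0,"hand":0},{"x":0,"y":0,"z":3,"twist":0,"hand":0},{"x":0,"y":0,"z":0,"twist":0,"hand":0}]'|grep -E "pos|force"
python3 -m inch '[{"x":0,"y":2,"z":0,"twist":0,"hand":0},{"x":0,"y":2,"z":0,"twist":0,"hand":0},{"x":0,"y":2,"z":0,"twist":0,"hand":0},{"x":0,"y":2,"z":0,"twist":0,"hand":0},{"x":0,"y":2,"z":0,"twist":0,"hand":0}]'|grep -E "pos|force"
```

```text
position: [0.5554, 0.0917, 0.0455]
ft_force: [0.1, -0.0, -1.8]
position: [0.5545, 0.0819, 0.0464]
ft_force: [1.6, 3.2, -1.6]
```

```bash
python3 -m inch '[{"x":0,"y":2,"z":0,"twist":0,"hand":0},{"x":0,"y":2,"z":0,"twist":0,"hand":0},{"x":0,"y":2,"z":0,"twist":0,"hand":0},{"x":0,"y":2,"z":0,"twist":0,"hand":0},{"x":0,"y":2,"z":0,"twist":0,"hand":0},{"x":0,"y":2,"z":0,"twist":0,"hand":0},{"x":0,"y":2,"z":0,"twist":0,"hand":0},{"x":0,"y":2,"z":0,"twist":0,"hand":0}]'
python3 -m inch '[{"x":0,"y":2,"z":0,"twist":0,"hand":0},{"x":0,"y":2,"z":0,"twist":0,"hand":0},{"x":0,"y":2,"z":0,"twist":0,"hand":0},{"x":0,"y":2,"z":0,"twist":0,"hand":0},{"x":0,"y":2,"z":0,"twist":0,"hand":0},{"x":0,"y":2,"z":0,"twist":0,"hand":0},{"x":0,"y":2,"z":0,"twist":0,"hand":0},{"x":0,"y":2,"z":0,"twist":0,"hand":0}]'
```

```text
clock: 11.5
position: [0.5523, 0.0668, 0.0462]
tcp_rot: [-3.133, 0.21, -0.001]
ft_force: [1.4, 7.5, -3.0]
finger_gap: 0.312
clock: 12.3
position: [0.5502, 0.051, 0.0462]
tcp_rot: [-3.133, 0.21, -0.001]
ft_force: [1.7, 8.1, -2.9]
finger_gap: 0.309
```

```bash
python3 -m inch '[{"x":0,"y":3,"z":0,"twist":0,"hand":0},{"x":0,"y":3,"z":0,"twist":0,"hand":0},{"x":0,"y":3,"z":0,"twist":0,"hand":0},{"x":0,"y":3,"z":0,"twist":0,"hand":0},{"x":0,"y":3,"z":0,"twist":0,"hand":0},{"x":0,"y":3,"z":0,"twist":0,"hand":0},{"x":0,"y":3,"z":0,"twist":0,"hand":0},{"x":0,"y":3,"z":0,"twist":0,"hand":0},{"x":0,"y":3,"z":0,"twist":0,"hand":0},{"x":0,"y":3,"z":0,"twist":0,"hand":0},{"x":0,"y":3,"z":0,"twist":0,"hand":0},{"x":0,"y":3,"z":0,"twist":0,"hand":0},{"x":0,"y":3,"z":0,"twist":0,"hand":0},{"x":0,"y":3,"z":0,"twist":0,"hand":0},{"x":0,"y":3,"z":0,"twist":0,"hand":0},{"x":0,"y":3,"z":0,"twist":0,"hand":0},{"x":0,"y":3,"z":0,"twist":0,"hand":0}]'
python3 -m inch '[{"x":0,"y":3,"z":0,"twist":0,"hand":0},{"x":0,"y":3,"z":0,"twist":0,"hand":0},{"x":0,"y":3,"z":0,"twist":0,"hand":0},{"x":0,"y":3,"z":0,"twist":0,"hand":0},{"x":0,"y":3,"z":0,"twist":0,"hand":0},{"x":0,"y":3,"z":0,"twist":0,"hand":0},{"x":0,"y":3,"z":0,"twist":0,"hand":0},{"x":0,"y":3,"z":0,"twist":0,"hand":0},{"x":0,"y":3,"z":0,"twist":0,"hand":0},{"x":0,"y":3,"z":0,"twist":0,"hand":0},{"x":0,"y":3,"z":0,"twist":0,"hand":0},{"x":0,"y":3,"z":0,"twist":0,"hand":0}]'
```

```text
clock: 14.0
position: [0.5433, 0.0005, 0.0461]
tcp_rot: [-3.133, 0.21, -0.0]
ft_force: [1.1, 8.1, -2.5]
finger_gap: 0.308
clock: 15.2
position: [0.5385, -0.0352, 0.0461]
tcp_rot: [-3.133, 0.21, 0.0]
ft_force: [1.3, 8.2, -2.7]
finger_gap: 0.312
```

Now slower steps towards the stop.

```bash
python3 -m inch '[{"x":0,"y":2,"z":0,"twist":0,"hand":0},{"x":0,"y":2,"z":0,"twist":0,"hand":0},{"x":0,"y":2,"z":0,"twist":0,"hand":0},{"x":0,"y":2,"z":0,"twist":0,"hand":0},{"x":0,"y":2,"z":0,"twist":0,"hand":0},{"x":0,"y":2,"z":0,"twist":0,"hand":0},{"x":0,"y":2,"z":0,"twist":0,"hand":0},{"x":0,"y":2,"z":0,"twist":0,"hand":0},{"x":0,"y":2,"z":0,"twist":0,"hand":0},{"x":0,"y":2,"z":0,"twist":0,"hand":0}]'
python3 -m inch '[{"x":0,"y":1,"z":0,"twist":0,"hand":0},{"x":0,"y":1,"z":0,"twist":0,"hand":0},{"x":0,"y":1,"z":0,"twist":0,"hand":0},{"x":0,"y":1,"z":0,"twist":0,"hand":0},{"x":0,"y":1,"z":0,"twist":0,"hand":0},{"x":0,"y":1,"z":0,"twist":0,"hand":0}]'
```

```text
clock: 16.2
position: [0.5358, -0.055, 0.0461]
tcp_rot: [-3.132, 0.21, 0.0]
ft_force: [1.8, 7.1, -2.8]
finger_gap: 0.311
clock: 16.8
position: [0.535, -0.0609, 0.046]
tcp_rot: [-3.132, 0.21, 0.0]
ft_force: [2.3, 7.5, -2.6]
finger_gap: 0.309
```

```bash
python3 -m inch '[{"x":0,"y":1,"z":0,"twist":0,"hand":0},{"x":0,"y":1,"z":0,"twist":0,"hand":0},{"x":0,"y":1,"z":0,"twist":0,"hand":0},{"x":0,"y":1,"z":0,"twist":0,"hand":0},{"x":0,"y":1,"z":0,"twist":0,"hand":0}]'|grep -E "pos|force"
python3 -m inch '[{"x":0,"y":1,"z":0,"twist":0,"hand":0},{"x":0,"y":1,"z":0,"twist":0,"hand":0},{"x":0,"y":1,"z":0,"twist":0,"hand":0}]'|grep -E "pos|force"
```

```text
position: [0.5343, -0.0658, 0.046]
ft_force: [1.1, 7.9, -3.1]
position: [0.5339, -0.0688, 0.046]
ft_force: [1.7, 8.6, -2.3]
```

```bash
python3 -m inch '[{"x":0,"y":1,"z":0,"twist":0,"hand":0},{"x":0,"y":1,"z":0,"twist":0,"hand":0},{"x":0,"y":1,"z":0,"twist":0,"hand":0}]'|grep -E "pos|force"
python3 -m inch '[{"x":0,"y":1,"z":0,"twist":0,"hand":0},{"x":0,"y":1,"z":0,"twist":0,"hand":0}]'|grep -E "pos|force"
python3 -m inch '[{"x":0,"y":1,"z":0,"twist":0,"hand":0},{"x":0,"y":1,"z":0,"twist":0,"hand":0}]'|grep -E "pos|force"
```

```text
position: [0.5335, -0.0718, 0.046]
ft_force: [1.9, 9.0, -2.8]
position: [0.5332, -0.0738, 0.046]
ft_force: [0.6, 8.0, -2.1]
position: [0.5329, -0.0757, 0.046]
ft_force: [1.5, 7.6, -1.8]
```

```bash
python3 -m inch '[{"x":0,"y":1,"z":0,"twist":0,"hand":0},{"x":0,"y":1,"z":0,"twist":0,"hand":0}]'|grep -E "pos|force"
python3 -m inch '[{"x":0,"y":1,"z":0,"twist":0,"hand":0},{"x":0,"y":1,"z":0,"twist":0,"hand":0}]'|grep -E "pos|force"
python3 -m inch '[{"x":0,"y":1,"z":0,"twist":0,"hand":0},{"x":0,"y":1,"z":0,"twist":0,"hand":0}]'|grep -E "pos|force"
```

```text
position: [0.5327, -0.0777, 0.046]
ft_force: [1.4, 7.6, -2.8]
position: [0.5324, -0.0793, 0.046]
ft_force: [2.4, 12.3, -1.9]
position: [0.5323, -0.0796, 0.0456]
ft_force: [3.9, 20.4, -4.7]
```

The stop is reached: force rises to 20 N with no further motion. Now I'll ease off and unhook.

```bash
python3 -m inch '[{"x":0,"y":-2,"z":0,"twist":0,"hand":0},{"x":0,"y":-2,"z":0,"twist":0,"hand":0},{"x":0,"y":-0.7,"z":0,"twist":0,"hand":0},{"x":0,"y":0,"z":0,"twist":0,"hand":0}]'|grep -E "pos|force"
python3 -m inch '[{"x":0,"y":0,"z":-2,"twist":0,"hand":0},{"x":0,"y":0,"z":-2,"twist":0,"hand":0},{"x":0,"y":0,"z":-2,"twist":0,"hand":0},{"x":0,"y":0,"z":0,"twist":0,"hand":0}]'|grep -E "pos|force"
```

```text
position: [0.5327, -0.0785, 0.0462]
ft_force: [-0.4, -0.7, -2.5]
position: [0.5331, -0.0782, 0.0527]
ft_force: [-0.2, -0.7, -1.5]
```

```bash
python3 -m inch '[{"x":0,"y":0,"z":-10,"twist":0,"hand":0},{"x":0,"y":0,"z":-20,"twist":0,"hand":0},{"x":0,"y":0,"z":-20,"twist":0,"hand":0},{"x":0,"y":0,"z":0,"twist":0,"hand":0},{"x":7,"y":20,"z":0,"twist":0,"hand":0},{"x":7,"y":20,"z":0,"twist":0,"hand":0},{"x":7,"y":20,"z":0,"twist":0,"hand":0},{"x":7,"y":20,"z":0,"twist":0,"hand":0},{"x":7,"y":20,"z":0,"twist":0,"hand":0},{"x":0,"y":0,"z":0,"twist":-0.145,"hand":0},{"x":0,"y":0,"z":0,"twist":-0.145,"hand":0},{"x":0,"y":0,"z":0,"twist":0,"hand":0},{"x":0,"y":0,"z":0,"twist":0,"hand":0}]'
python3 - <<'E'
from h import *
a=viewer.get_image('scene')[110:310,180:340,::-1];c=viewer.get_image('side')[130:280,150:350,::-1]
f=lambda i,w,h:cv2.resize(i,(w,h),interpolation=cv2.INTER_CUBIC)
cv2.imwrite('pics/c4.png',np.hstack([f(a,400,500),np.vstack([f(c,400,300),np.zeros((200,400,3),np.uint8)])]))
E
```

```text
clock: 21.0
position: [0.5539, -0.1817, 0.1016]
tcp_rot: [-3.132, -0.239, 0.001]
ft_force: [0.4, 0.7, -2.2]
finger_gap: 0.315
```

View pics/c4.png

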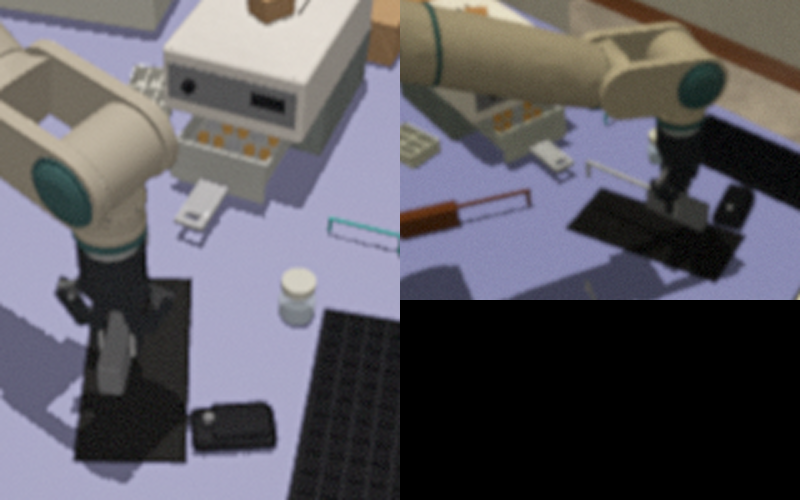

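The tray is out, at (230,150) in the scene crop, with its bar clear. The rod is held over the mat at (115,350). Now I'll lower it gently.

```bash
python3 -m inch '[{"x":0,"y":0,"z":20,"twist":0,"hand":0},{"x":0,"y":0,"z":20,"twist":0,"hand":0},{"x":0,"y":0,"z":15,"twist":0,"hand":0},{"x":0,"y":0,"z":5,"twist":0,"hand":0},{"x":0,"y":0,"z":2,"twist":0,"hand":0},{"x":0,"y":0,"z":0,"twist":0,"hand":0},{"x":0,"y":0,"z":0,"twist":0,"hand":0}]'|grep -E "pos|force"
python3 -m inch '[{"x":0,"y":0,"z":1,"twist":0,"hand":0},{"x":0,"y":0,"z":1,"twist":0,"hand":0},{"x":0,"y":0,"z":0,"twist":0,"hand":0}]'|grep -E "pos|force"
python3 -m inch '[{"x":0,"y":0,"z":1,"twist":0,"hand":0},{"x":0,"y":0,"z":0,"twist":0,"hand":0}]'|grep -E "pos|force"
```

```text
position: [0.5548, -0.182, 0.0413]
ft_force: [0.4, 1.2, -1.2]
position: [0.5542, -0.1818, 0.0382]
ft_force: [-0.2, -0.0, -1.5]
position: [0.5541, -0.1818, 0.0371]
ft_force: [0.6, 1.2, -1.6]
```

```bash
python3 -m inch '[{"x":0,"y":0,"z":1,"twist":0,"hand":0},{"x":0,"y":0,"z":0,"twist":0,"hand":0}]'|grep -E "pos|force"
python3 -m inch '[{"x":0,"y":0,"z":0.7,"twist":0,"hand":0},{"x":0,"y":0,"z":0,"twist":0,"hand":0}]'|grep -E "pos|force"
python3 -m inch '[{"x":0,"y":0,"z":0.5,"twist":0,"hand":0},{"x":0,"y":0,"z":0,"twist":0,"hand":0}]'|grep -E "pos|force"
```

```text
position: [0.5541, -0.1818, 0.036]
ft_force: [-0.5, -0.2, -2.0]
position: [0.5542, -0.1818, 0.0356]
ft_force: [-0.3, 0.6, -2.0]
position: [0.5543, -0.1818, 0.0355]
ft_force: [-2.1, 1.1, 3.5]
```

On the mat. Opening partway first, then fully, then lifting straight up.

```bash
python3 -m inch '[{"x":0,"y":0,"z":0,"twist":0,"hand":45},{"x":0,"y":0,"z":0,"twist":0,"hand":60},{"x":0,"y":0,"z":0,"twist":0,"hand":80},{"x":0,"y":0,"z":0,"twist":0,"hand":100},{"x":0,"y":0,"z":0,"twist":0,"hand":100},{"x":0,"y":0,"z":0,"twist":0,"hand":100},{"x":0,"y":0,"z":0,"twist":0,"hand":100},{"x":0,"y":0,"z":-10,"twist":0,"hand":100},{"x":0,"y":0,"z":-30,"twist":0,"hand":100},{"x":0,"y":0,"z":-40,"twist":0,"hand":100},{"x":0,"y":0,"z":-40,"twist":0,"hand":100},{"x":0,"y":0,"z":-40,"twist":0,"hand":100},{"x":0,"y":0,"z":-40,"twist":0,"hand":100},{"x":0,"y":0,"z":0,"twist":0,"hand":100},{"x":0,"y":0,"z":0,"twist":0,"hand":100}]'
python3 - <<'E'
from h import *
w=viewer.get_image('wrist')[:,:,::-1];c=viewer.get_image('side')[130:280,150:350,::-1]; a=viewer.get_image('scene')[110:310,180:340,::-1]
f=lambda i,w,h:cv2.resize(i,(w,h),interpolation=cv2.INTER_CUBIC)
cv2.imwrite('pics/c5.png',np.hstack([f(a,400,500),np.vstack([f(c,400,250),f(w,400,250)])]))
E
```

```text
clock: 24.4
position: [0.5544, -0.1819, 0.2367]
tcp_rot: [3.131, 0.245, 0.004]
ft_force: [-0.4, 1.0, -0.5]
finger_gap: 0.998
```

View pics/c5.png

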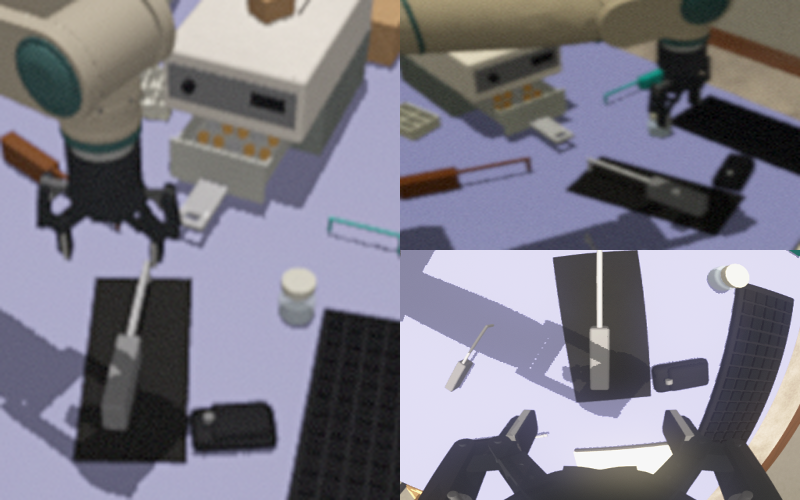

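The rod stands upright on the mat, released, with its handle at (120,380) in the scene crop. The tray is out and the bystanders are in place, so I'm handing in.

```bash
python3 -c "
from workcell import order; print(order.finish_job())"
```

```text
the job is handed in; nothing more can be done
None
```

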